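Load a spindle blank into the V-rail against its stop

ROBOT

A 6-joint arm with a two-finger parallel gripper is mounted at the origin on the work surface. World frame = base frame: x ahead of the robot, y to its left, z up, the work surface at z = 0. Lengths are in m, angles in rad, forces in N, time in s.
With the tool pointing down it reaches from about 0.275 to 0.775 m from the base axis. Payload 14.6 kg.
Tool frame: the origin (TCP) lies on the centre line of the jaws, within the pads' length; the fingertips stand 25 mm ahead of it and the grasp point (between the pads) lies 6 mm ahead of it (arm.tips_ahead is the distance from the TCP to the fingertips, in m); z points along the fingers, y is the line along which they close (so a half turn about z gives the same grasp; the last joint's range is limited). The gripper opens to 85 mm and grips with 20 to 120 N. Pads are 22 mm wide; open, the fingers measure 114 mm over their backs; the gripper's body (76 mm by 85 mm) begins 54 mm behind the grasp point. The pads swing forward as they close: fully open they stand 13 mm farther back than shut.
Start: joints at [-1.285, 0.263, -0.048, 1.259, 0, 1.415], TCP at [0.224, -0.475, 0.256] pointing down, gripper open.
Joint ranges: [-2.65, 2.65], [-0.89, 1.7], [-1.18, 1.37], [-2.13, 2.11], [-1.35, 1.29], [-3.14, 3.14]. Speed limits (rad/s): [1.89, 1.89, 2.57, 2.79, 3.14, 3.14].

INTERFACE

Orientations are given as a 3x3 rotation matrix whose columns are the frame's x, y, z axes.
In Python, from bench import arm gives the robot as it stands. The module is installed in compiled form; this text tells all that it offers.
- The arm moves only by the shell command python3 -m creep 'ROWS' [FORCE]. ROWS is JSON, one flat list of numbers, 7 for each row, row after row: the shift along the world's x, y, z in mm, then the turn, a rotation vector about the world's x, y, z in degrees, then the closure, from 0 (fully open) to 1 (shut). In form: [x, y, z, wx, wy, wz, grip, x, y, z, wx, wy, wz, grip, ...]. A call has 1 to 5 rows; each row shifts and turns the commanded pose from where the row before left it; what a row does not reach is not made up. A row lasts 1/12 s, in which the tool goes at most 41.7 mm and 7.16 degrees, less where a joint would pass 70% of its speed; a pose out of reach is approached as far as the arm can. A call with a gripper value outside its range is refused whole. The fingers move at their own pace and stop on an object; FORCE is the grip in N (left out, the last holds). Time passes only in rows, so rows that do not move let the fingers close. It gives the time, the measured TCP pose, the force, the opening and the grip force at its end, in the units of the state.
- arm.state(): the state, without advancing time (a new reading comes with each control period).
- arm.camera(name): name is "side" or "top" or "wrist"; returns a dict with "img" (400x640x3 uint8, blue, green, red), "fx", "fy", "cx", "cy" (pixels), "rvec" (rotation vector, rad) and "tvec" (3), from world to camera coordinates, as OpenCV has them. Camera axes: x right, y down, z forward; pixel columns grow to the right and rows downward; lengths in m; the calibration is good to about 2 mm. A picture is of the moment at which its call begins. There is no depth.
- arm.hand_in(): hands the job in; it is judged then, once.
The state is a dict: "time": time; "joint_pos": joint angles; "joint_vel": joint speeds; "effort": joint torques, N m; "tcp_pos": TCP position; "orientation": TCP orientation; "ft_force": force on the tool from outside, world axes, zero at the start; "moment": the same for the moment, N m; "gripper_width": finger opening in m; "grip_force": force on a finger pad.
Only numpy, scipy, OpenCV 4.12 (cv2) and the standard library are available. Lean on these libraries where they do the work, as an engineer would, in place of code of your own. Each camera call takes 0.05 s, during which the arm holds its last target. There are 200 camera calls.

TASK

Take the bright aluminium spindle blank from the rack and lay it down in the open part of the V-groove, behind the blue bridge, with its thick plain end towards the red stop, and let go of it there. Then take it afresh at its stub end and push it gently along the groove, under the bridge, until its plain end is fully home against the red stop; leave it lying there, released. Do not drop it, do not drive it hard into the stop, and leave the brass bar and the black bar in the rack.

Things in the scene. Friction and masses are not known exactly. Their poses are not given: they have to be found in the camera images.
- spindle: Bright aluminium spindle blank, 0.5 to 0.8 kg: round body 50 mm in diameter, 110 mm long, with a coaxial stub 24 mm in diameter, 45 mm long (155 mm in all). Origin on its axis at the middle of the thick body; x runs along the axis to the plain thick end: face at x = +55 mm, shoulder at -55, stub end at -100, centre of mass at -7. Starts level in the rack.
- spindle_face (a point): Centre of the spindle's plain thick end face (on its axis, at x = +55 mm from its origin).
- spindle_stub (a point): Middle of the spindle's thin stub, on its axis, at x = -77.5 mm from its origin.
- bed: Fixed dark V-rail, 291 mm long, 90 degree groove. Origin at its underside, at table height; x along the groove to the red stop, z up. A spindle seated in the groove has its axis at y = 0, z = 64 mm. Rail lips: z = 50 mm, rail 50 mm wide there, on a base plate 100 mm wide, 12 mm thick. Rear end plate: 60 mm wide, 64 mm high, inner face at x = -135 mm. A push of 3 to 13 N slides the spindle.
- bridge (a point): Centre of the underside of the fixed blue bridge over the groove, at bed x = +66 mm, z = 95 mm. The bridge spans bed x = +52 to +80 mm, its top is at z = 107 mm, its posts stand at |y| = 34 to 46 mm. The spindle passes under it with 6 mm to spare above; gripper fingers do not.
- lay_mid (a point): Middle of the open part of the groove (187 mm long, from end plate to bridge), at the seated axis: bed x = -41.5 mm, z = 64 mm. Lay the middle of the spindle's whole 155 mm length here: its origin is then 22.5 mm nearer the stop, with 16 mm free at either end.
- stop_face (a point): Point where the seated spindle's axis meets the stop's face: bed x = +130 mm, z = 64 mm. The spindle is home when the centre of its plain end face is here.
- stop: Red rigid upright stop plate at the far end of the V-rail, fixed to it: 60 mm wide, 14 mm thick, top 74 mm above the table. Origin at the middle of its underside, 12 mm above the table. It does not give; a push on it of over 30 N is too hard.
- rack: Fixed plywood rack, 175 x 260 mm, base 10 mm thick, for three bars along its x at y = -90, 0, +90 mm, axes at z = 60 mm. Origin at its underside, x = 0 at the middle of the thick bodies. Bars rest in V saddles 14 mm thick at x = +/-42 mm (lips z = 46): grip between them. A comb 75 mm high with 36 mm slots at x = -66 to -98 mm guards the stub. Which bar lies where varies.
- brass_bar: Brass bar, 50 mm in diameter, 110 mm long, no stub, in another place of the rack. Origin at its middle, x along its axis. Leave alone.
- black_bar: Black plastic bar, 50 mm in diameter, 110 mm long, no stub, in another place of the rack. Origin at its middle, x along its axis. Leave alone.

How it is judged:
By the outcome, as a careful person would: the job done as asked, in the order asked, and still so for the second after the job is handed in, with the robot touching nothing.
It also fails if it takes over 58 s, if anything falls off the work surface, if the arm or the gripper's body presses on something with over 40 N, if the wrist force passes 120 N, or if a joint passes its speed limit or range.

## Working session

There is one attempt and no reset: what is moved stays moved. The work goes in short steps, Python scripts to look and compute and a shell command to move; the robot and the scene stay as the last step left them, time stands still between calls to the robot, and variables do not carry over. Pictures are saved under pics/ and viewed, at most 13 in all, crops included, and the job is handed in when it is done.

```bash
mkdir -p pics; python3 - <<'E'
from bench import arm
import cv2,numpy as np
s=arm.state();print(s['tcp_pos'],s['orientation'],s['gripper_width'],arm.tips_ahead)
for n in("top","side"):
    c=arm.camera(n);cv2.imwrite(f"pics/{n}0.png",c['img']);np.savez(f"{n}0.npz",**c)
    R=cv2.Rodrigues(np.array(c['rvec'],float))[0];print(n,c['fx'],-R.T@np.array(c['tvec']).ravel(),R.round(2).tolist())
E
```

```text
[ 0.22391814 -0.47456828  0.25583328] [[ 9.04410527e-01  4.26663223e-01 -3.03613263e-04]
 [ 4.26663303e-01 -9.04409978e-01  1.00835297e-03]
 [ 1.55636262e-04 -1.04150568e-03 -9.99999446e-01]] 0.08532453258976662 0.025
top 421.85628883049554 [ 0.4033855  -0.02116843  1.08349175] [[0.01, -1.0, 0.03], [-0.99, -0.02, -0.17], [0.17, -0.03, -0.99]]
side 411.7859226117108 [0.09836241 0.49080608 0.75337013] [[-0.75, -0.66, 0.01], [-0.46, 0.51, -0.73], [0.48, -0.55, -0.68]]
```

View pics/top0.png

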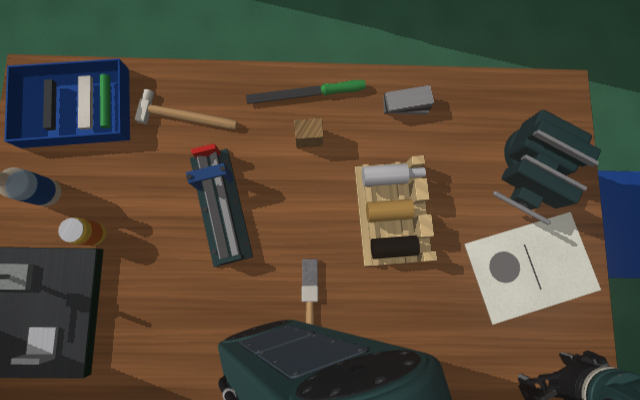

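View pics/side0.png

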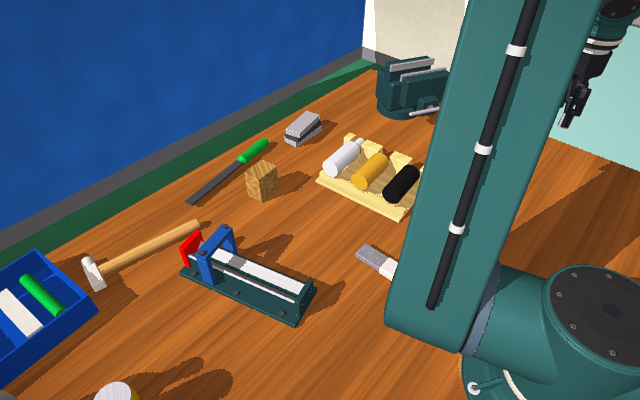

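The top view shows the spindle (363–425, 174) as the far bar in the rack with its stub to the right, then the brass bar (390, 211) and the black bar (395, 247). The bed runs from (231, 255) to the red stop at (204, 150), with the blue bridge at (208, 175). The side view agrees.

```bash
cat > h.py <<'E'
import cv2,numpy as np
from bench import arm
def ray(c,p,z):
    R=cv2.Rodrigues(np.array(c['rvec'],float).ravel())[0];t=np.array(c['tvec'],float).ravel()
    p=np.atleast_2d(np.array(p,float))
    d=np.c_[(p[:,0]-c['cx'])/c['fx'],(p[:,1]-c['cy'])/c['fy'],np.ones(len(p))]@R
    o=-R.T@t
    return o+d*((z-o[2])/d[:,2])[:,None]
def blobs(img,lo,hi,box,amin=30):
    x0,y0,x1,y1=box;hsv=cv2.cvtColor(img,cv2.COLOR_BGR2HSV)
    m=cv2.inRange(hsv,np.array(lo),np.array(hi));k=np.zeros_like(m);k[y0:y1,x0:x1]=m[y0:y1,x0:x1]
    cs,_=cv2.findContours(k,cv2.RETR_EXTERNAL,cv2.CHAIN_APPROX_NONE)
    return [c for c in sorted(cs,key=cv2.contourArea,reverse=True) if cv2.contourArea(c)>amin]
E
python3 - <<'E'
from h import *
c=dict(np.load('top0.npz'));im=c['img']
def rep(n,lo,hi,box,z):
    for b in blobs(im,lo,hi,box)[:2]:
        r=cv2.minAreaRect(b);print(n,np.round(r[0],1),np.round(r[1],1),round(r[2],1));print((ray(c,cv2.boxPoints(r),z)[:,:2]*1000).round())
rep('spindle',(0,0,120),(179,50,255),(350,155,440,195),.065)
rep('brass',(12,150,60),(25,255,255),(360,195,425,227),.065)
rep('black',(0,0,0),(179,255,45),(360,230,425,262),.065)
rep('red',(0,150,80),(6,255,255),(180,135,230,165),.074)
rep('blue',(105,120,60),(125,255,255),(180,155,240,190),.107)
for p in [(363,176),(425,172)]: print(cv2.cvtColor(im,cv2.COLOR_BGR2HSV)[p[1],p[0]])
z=cv2.resize(im[140:275,180:440],None,fx=3,fy=3,interpolation=cv2.INTER_CUBIC);cv2.imwrite('pics/z1.png',z)
E
```

```text
spindle [385.4 172.7] [17.7 48.1] 83.5
[[ 658. -151.]
 [ 674. -271.]
 [ 629. -275.]
 [ 613. -155.]]
spindle [418.5 171.2] [ 7.6 13.1] 84.8
[[ 657. -279.]
 [ 661. -312.]
 [ 641. -313.]
 [ 638. -280.]]
black [394.6 246.7] [19.  47.3] 85.4
[[ 478. -174.]
 [ 489. -289.]
 [ 443. -291.]
 [ 433. -177.]]
red [203.3 150.5] [10.  24.7] 77.5
[[693. 270.]
 [708. 212.]
 [684. 205.]
 [669. 263.]]
blue [205.9 172.8] [11.6 38.8] 76.0
[[627. 267.]
 [651. 180.]
 [624. 172.]
 [600. 259.]]
[165   4 138]
[  0   5 158]
```

View pics/z1.png

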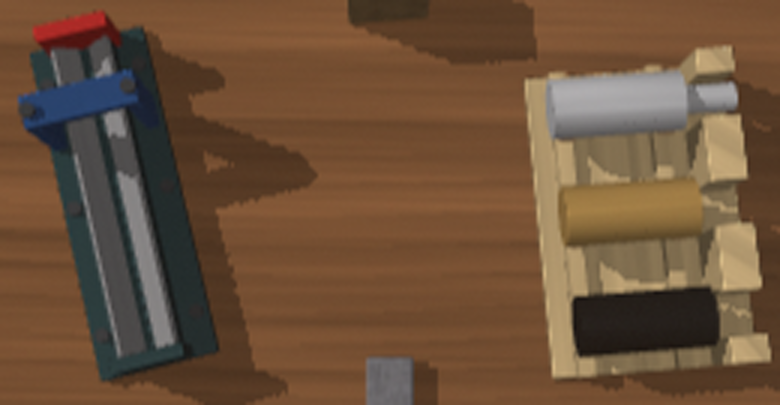

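The estimates are spindle at about (0.644, -0.213) with its axis at 96°, and bed origin at about (0.562, 0.203) with its axis at 15°. The sizes match. I'll go above the spindle, turning the long way so that joint 6 has room for the later turn.

```bash
python3 -m creep '[12,7.35,0,0,0,7.1,0, 12,7.35,0,0,0,7.1,0, 12,7.35,0,0,0,7.1,0, 12,7.35,0,0,0,7.1,0, 12,7.35,0,0,0,7.1,0]'
python3 -m creep '[12,7.35,0,0,0,7.1,0, 12,7.35,0,0,0,7.1,0, 12,7.35,0,0,0,7.1,0, 12,7.35,0,0,0,7.1,0, 12,7.35,0,0,0,7.1,0]'; python3 -c "from bench import arm;print(arm.state()['joint_pos'],arm.state()['orientation'])"
```

```text
time: 0.52
tcp_pos: [0.2844, -0.4375, 0.256]
orientation: [[0.483, 0.875, -0.0], [0.875, -0.483, 0.001], [0.0, -0.001, -1.0]]
ft_force: [0.6, -0.4, 0.4]
gripper_width: 0.0854
grip_force: 0.0
time: 0.93
tcp_pos: [0.3445, -0.4008, 0.256]
orientation: [[-0.115, 0.993, -0.0], [0.993, 0.115, 0.0], [0.001, -0.0, -1.0]]
ft_force: [-0.1, 0.2, -0.3]
gripper_width: 0.0857
grip_force: 0.0
[-1.01504431e+00  2.69580789e-01 -3.97998079e-02  1.26198071e+00
 -7.42172490e-06  4.40441875e-01] [[-1.15054703e-01  9.93359111e-01 -3.04378618e-04]
 [ 9.93359027e-01  1.15054839e-01  4.76037788e-04]
 [ 5.07896707e-04 -2.47586862e-04 -9.99999840e-01]]
```

```bash
python3 -m creep '[12,7.35,0,0,0,7.15,0, 12,7.35,0,0,0,7.15,0, 12,7.35,0,0,0,7.15,0, 12,7.35,0,0,0,7.15,0, 12,7.35,0,0,0,7.15,0]'
python3 -m creep '[12,7.35,0,0,0,7.15,0, 12,7.35,0,0,0,7.15,0, 12,7.35,0,0,0,7.15,0, 12,7.35,0,0,0,7.15,0, 12,7.35,0,0,0,7.15,0]'
python3 -m creep '[12,7.35,0,0,0,7.15,0, 12,7.35,0,0,0,7.15,0, 12,7.35,0,0,0,7.15,0, 12,7.35,0,0,0,7.15,0, 12,7.35,0,0,0,7.15,0]'
python3 -m creep '[12,7.35,0,0,0,7.15,0, 12,7.35,0,0,0,7.15,0, 12,7.35,0,0,0,7.15,0, 12,7.35,0,0,0,7.15,0, 12,7.35,0,0,0,7.15,0]'
python3 -m creep '[12,7.35,0,0,0,7.15,0, 12,7.35,0,0,0,7.15,0, 12,7.35,0,0,0,7.15,0, 12,7.35,0,0,0,7.15,0, 12,7.35,0,0,0,7.15,0]'
python3 - <<'E'
from h import *
c=arm.camera('wrist');np.savez('w1.npz',**c);cv2.imwrite('pics/w1.png',c['img'])
print(arm.state()['joint_pos'])
E
```

```text
time: 1.35
tcp_pos: [0.4045, -0.364, 0.256]
orientation: [[-0.674, 0.739, -0.0], [0.739, 0.674, 0.0], [0.001, -0.0, -1.0]]
ft_force: [0.0, -0.6, -0.9]
gripper_width: 0.0852
grip_force: 0.0
time: 1.77
tcp_pos: [0.4645, -0.3273, 0.256]
orientation: [[-0.979, 0.206, -0.0], [0.206, 0.979, 0.0], [0.001, 0.0, -1.0]]
ft_force: [1.3, -0.0, 1.2]
gripper_width: 0.0855
grip_force: 0.0
time: 2.18
tcp_pos: [0.5244, -0.2905, 0.2559]
orientation: [[-0.915, -0.405, -0.001], [-0.405, 0.915, 0.0], [0.0, 0.001, -1.0]]
ft_force: [-0.2, -0.1, -0.5]
gripper_width: 0.0855
grip_force: 0.0
time: 2.6
tcp_pos: [0.5845, -0.2538, 0.2559]
orientation: [[-0.506, -0.863, -0.001], [-0.863, 0.506, 0.0], [-0.0, 0.001, -1.0]]
ft_force: [0.3, 0.0, -0.5]
gripper_width: 0.0853
grip_force: 0.0
time: 3.02
tcp_pos: [0.6444, -0.2171, 0.2559]
orientation: [[0.093, -0.996, -0.001], [-0.996, -0.093, 0.0], [-0.0, 0.001, -1.0]]
ft_force: [0.8, -0.0, -0.0]
gripper_width: 0.0856
grip_force: 0.0
[-4.42190467e-01  5.48835785e-01  4.11256435e-01  1.43402172e+00
  6.58950676e-04 -2.11726128e+00]
```

View pics/w1.png

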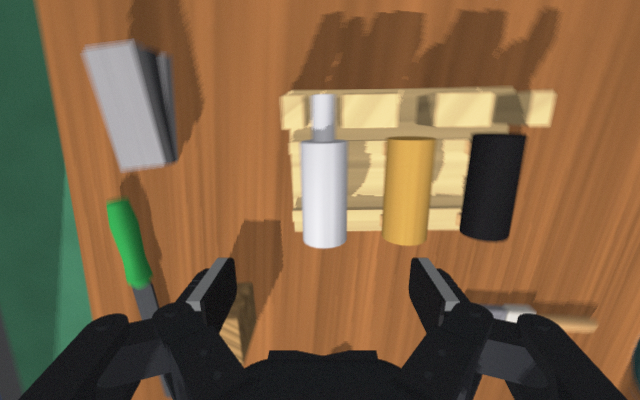

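The wrist view shows the spindle body at columns 303–347, rows 140–245, with its stub at (323, 115). The brass and black bars lie to the right.

```bash
cat >> h.py <<'E'
def axis(c,box,lo=(0,0,150),hi=(179,40,255),z=.06):
    b=blobs(c['img'],lo,hi,box)[0];m=np.zeros(c['img'].shape[:2],np.uint8);cv2.drawContours(m,[b],-1,255,-1)
    return b,m
E
python3 - <<'E'
from h import *
c=dict(np.load('w1.npz'))
for n,lo,hi,box in(('spindle',(0,0,110),(179,45,255),(290,90,360,255)),('brass',(12,150,60),(25,255,255),(375,130,440,255)),('black',(0,0,0),(179,255,60),(455,125,530,250))):
    b=blobs(c['img'],lo,hi,box)[0];m=np.zeros((400,640),np.uint8);cv2.drawContours(m,[b],-1,255,-1)
    rows=np.array([(y,*np.flatnonzero(m[y])[[0,-1]]) for y in range(box[1],box[3]) if m[y].any()])
    r=rows[(rows[:,0]>160)&(rows[:,0]<225)];mid=np.c_[(r[:,1]+r[:,2])/2,r[:,0]]
    P=ray(c,mid,.06);d=P[0]-P[-1];print(n,'rows',rows[0],rows[-1],'ang',np.degrees(np.arctan2(-d[1],-d[0])),P[0,:2],P[-1,:2],'w',np.linalg.norm(ray(c,[r[30,[1,0]]],.06)-ray(c,[r[30,[2,0]]],.06)))
    w=rows[:,2]-rows[:,1]; 
    if n=='spindle':
        ys=rows[np.flatnonzero(w>36)[0],0]; print('shoulder row',ys,'top at z.085',ray(c,[(323,ys)],.085)[0],'z.06',ray(c,[(323,ys)],.06)[0],'stub end z.06',ray(c,[(323,rows[0,0])],.066)[0],'face z.06-.035',ray(c,[(325,rows[-1,0])],.06)[0],ray(c,[(325,rows[-1,0])],.035)[0])
R=cv2.Rodrigues(c['rvec'])[0];print('cam',-R.T@c['tvec'].ravel(),R[2])
E
```

```text
spindle rows [ 94 314 333] [247 315 332] ang 95.8969703656436 [ 0.64634775 -0.24351112] [ 0.63902902 -0.17265254] w 0.04797365935995701
shoulder row 140 top at z.085 [ 0.64921315 -0.26734701  0.085     ] z.06 [ 0.64892972 -0.26514917  0.06      ] stub end z.06 [ 0.65313621 -0.30934071  0.066     ] face z.06-.035 [ 0.63516288 -0.14442944  0.06      ] [ 0.63378388 -0.13262464  0.035     ]
brass rows [137 400 413] [254 375 439] ang 96.26318496815864 [ 0.55631053 -0.2519695 ] [ 0.5485369  -0.18113962] w 0.0479924119483829
black rows [134 479 514] [240 492 496] ang 96.2041500941281 [ 0.46571131 -0.26048069] [ 0.45800927 -0.18963003] w 0.05455815405897536
cam [ 0.65249124 -0.29276705  0.37414692] [-0.02854777  0.29661952 -0.95456895]
```

The spindle origin is about (0.643, -0.212), axis 96°. The TCP is already within 1 mm of the grip point. I'll descend with the fingers partly closed.

```bash
python3 -m creep '[-0.5,0,-25,0,0,0.6,0.14, 0,0,-25,0,0,0,0.14, 0,0,-25,0,0,0,0.14, 0,0,-25,0,0,0,0.14, 0,0,-10,0,0,0,0.14]' 80
python3 -m creep '[0,0,-20,0,0,0,0.14, 0,0,-20,0,0,0,0.14, 0,0,-15,0,0,0,0.14, 0,0,-12,0,0,0,0.14, 0,0,-5,0,0,0,0.14]' 80
```

```text
time: 3.48
tcp_pos: [0.6421, -0.217, 0.1428]
orientation: [[0.097, -0.995, -0.004], [-0.995, -0.097, 0.002], [-0.002, 0.004, -1.0]]
ft_force: [-0.8, -0.7, -0.1]
gripper_width: 0.0734
grip_force: 0.0
time: 3.9
tcp_pos: [0.6429, -0.2175, 0.073]
orientation: [[0.097, -0.995, -0.002], [-0.995, -0.097, 0.001], [-0.001, 0.002, -1.0]]
ft_force: [-0.4, -0.1, 0.1]
gripper_width: 0.0738
grip_force: 0.0
```

```bash
python3 -m creep '[0,0,0,0,0,0,0.3, 0,0,0,0,0,0,0.4, 0,0,0,0,0,0,0.5, 0,0,0,0,0,0,0.7, 0,0,0,0,0,0,0.7]' 80
python3 -m creep '[0,0,0,0,0,0,0.7, 0,0,0,0,0,0,0.7, 0,0,0,0,0,0,0.7]' 80
```

```text
time: 4.32
tcp_pos: [0.6416, -0.2179, 0.0757]
orientation: [[0.097, -0.995, -0.003], [-0.995, -0.097, -0.001], [0.001, 0.003, -1.0]]
ft_force: [-15.9, 0.1, 11.4]
gripper_width: 0.0476
grip_force: 82.3
time: 4.57
tcp_pos: [0.6416, -0.2179, 0.0757]
orientation: [[0.097, -0.995, -0.003], [-0.995, -0.097, -0.001], [0.001, 0.003, -1.0]]
ft_force: [-17.0, -1.1, 11.1]
gripper_width: 0.0475
grip_force: 82.3
```

```bash
python3 -m creep '[-1,0,1,0,0,0,0.75, -1,0,1,0,0,0,0.75, 0,0,2,0,0,0,0.75, 0,0,2,0,0,0,0.75, 0,0,0,0,0,0,0.75]' 90; python3 - <<'E'
from h import *
print(arm.state()['moment'])
c=arm.camera('side');cv2.imwrite('pics/s2.png',cv2.resize(c['img'][100:240,300:480],None,fx=4,fy=4,interpolation=2))
E
```

```text
time: 4.98
tcp_pos: [0.6419, -0.2177, 0.0809]
orientation: [[0.098, -0.995, 0.001], [-0.995, -0.098, -0.0], [0.0, -0.001, -1.0]]
ft_force: [0.4, -0.6, -6.5]
gripper_width: 0.0473
grip_force: 93.3
[-0.03923367  0.04875131  0.05098761]
```

View pics/s2.png

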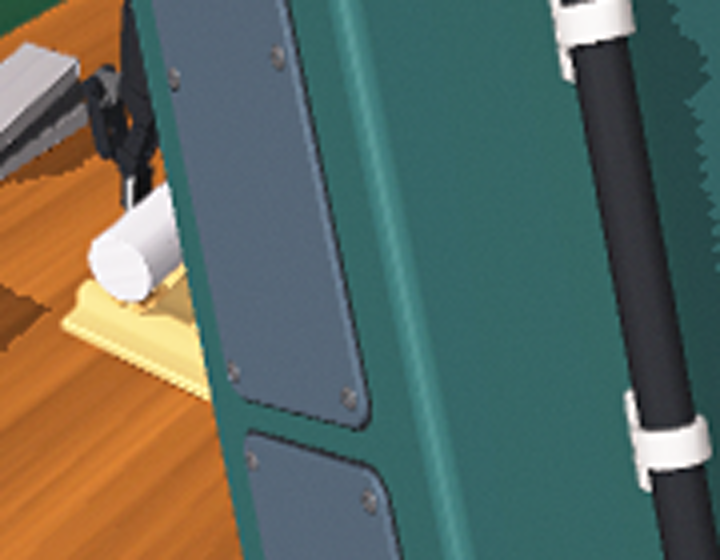

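The side view confirms that the spindle is level and lifted, and a load of 6.5 N fits the 0.5–0.8 kg. I'll lift it clear and carry it across.

```bash
python3 -m creep '[0,0,5,0,0,0,0.75, 0,0,10,0,0,0,0.75, 0,0,14,0,0,0,0.75, 0,0,16,0,0,0,0.75, 0,0,16,0,0,0,0.75]' 90
python3 -m creep '[0,0,16,0,0,0,0.75, 0,0,16,0,0,0,0.75, 0,0,16,0,0,0,0.75, 0,0,14,0,0,0,0.75, 0,4,7,0,0,0,0.75]' 90
python3 -m creep '[-2,8,0,0,0,-2,0.75, -4,14,0,0,0,-3,0.75, -4,17,0,0,0,-3.4,0.75, -4,17,0,0,0,-3.4,0.75, -4,17,0,0,0,-3.4,0.75]' 90
python3 -m creep '[-4,17,0,0,0,-3.4,0.75, -4,17,0,0,0,-3.4,0.75, -4,17,0,0,0,-3.4,0.75, -4,17,0,0,0,-3.4,0.75, -4,17,0,0,0,-3.4,0.75]' 90
python3 -m creep '[-4,17,0,0,0,-3.4,0.75, -4,17,0,0,0,-3.4,0.75, -4,17,0,0,0,-3.4,0.75, -4,17,0,0,0,-3.4,0.75, -4,17,0,0,0,-3.4,0.75]' 90
python3 -m creep '[-4,17,0,0,0,-3.4,0.75, -4,17,0,0,0,-3.4,0.75, -4,17,0,0,0,-3.4,0.75, -4,17,0,0,0,-3.4,0.75, -4,17,0,0,0,-3.4,0.75]' 90
```

```text
time: 5.45
tcp_pos: [0.6415, -0.2175, 0.1428]
orientation: [[0.098, -0.995, 0.0], [-0.995, -0.098, -0.0], [0.0, -0.0, -1.0]]
ft_force: [-0.0, -0.8, -6.4]
gripper_width: 0.0471
grip_force: 93.6
time: 5.87
tcp_pos: [0.6419, -0.2142, 0.213]
orientation: [[0.097, -0.995, 0.002], [-0.995, -0.097, -0.001], [0.002, -0.002, -1.0]]
ft_force: [-0.2, -0.1, -5.9]
gripper_width: 0.047
grip_force: 93.6
time: 6.28
tcp_pos: [0.6231, -0.1396, 0.2104]
orientation: [[-0.17, -0.985, -0.0], [-0.985, 0.17, 0.0], [-0.0, 0.0, -1.0]]
ft_force: [0.1, 0.6, -6.3]
gripper_width: 0.047
grip_force: 93.5
time: 6.7
tcp_pos: [0.6031, -0.0545, 0.2106]
orientation: [[-0.45, -0.893, 0.0], [-0.893, 0.45, 0.0], [-0.0, -0.0, -1.0]]
ft_force: [-0.0, 1.0, -5.7]
gripper_width: 0.0471
grip_force: 93.4
time: 7.12
tcp_pos: [0.583, 0.0305, 0.2106]
orientation: [[-0.692, -0.722, 0.0], [-0.722, 0.692, 0.0], [-0.0, -0.0, -1.0]]
ft_force: [1.2, -0.5, -6.2]
gripper_width: 0.0473
grip_force: 93.3
time: 7.53
tcp_pos: [0.563, 0.1155, 0.2106]
orientation: [[-0.873, -0.489, 0.0], [-0.489, 0.873, 0.0], [-0.0, 0.0, -1.0]]
ft_force: [-0.3, -0.7, -6.4]
gripper_width: 0.0472
grip_force: 93.3
```

```bash
python3 -m creep '[-5,16,0,0,0,-3,0.75, -5,16,0,0,0,-3,0.75, -5,16,0,0,0,-3,0.75, -5,16,0,0,0,-3,0.75, -6,16,0,0,0,-2.2,0.75]' 90
python3 - <<'E'
from h import *
for n in('wrist','top'):
    c=arm.camera(n);np.savez(n+'3.npz',**c)
    im=c['img'] if n=='wrist' else cv2.resize(c['img'][120:290,140:340],None,fx=3,fy=3)
    cv2.imwrite(f'pics/{n}3.png',im)
E
```

```text
time: 7.95
tcp_pos: [0.537, 0.1954, 0.2106]
orientation: [[-0.966, -0.26, 0.0], [-0.26, 0.966, 0.0], [-0.0, 0.0, -1.0]]
ft_force: [-0.2, 0.9, -5.8]
gripper_width: 0.0472
grip_force: 93.3
```

View pics/wrist3.png

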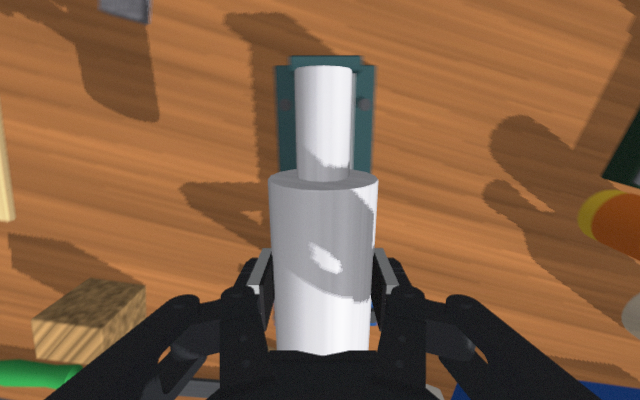

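The wrist view shows the spindle held square over the dark bed. The base plate spans columns 277–375, the rear end plate is at row 60, and the stub end is at (323, 70).

```bash
python3 - <<'E'
from h import *
c=dict(np.load('wrist3.npz'));hsv=cv2.cvtColor(c['img'],cv2.COLOR_BGR2HSV)
m=cv2.inRange(hsv,np.array((70,60,20)),np.array((110,255,140)))
L=[];Rr=[]
for y in range(72,168,4):
    x=np.flatnonzero(m[y,255:395])+255
    L.append((x[0],y));Rr.append((x[-1]+1,y))
def line(p,z):
    P=ray(c,p,z)[:,:2]; vx,vy,x,y=cv2.fitLine(P.astype(np.float32),cv2.DIST_HUBER,0,1e-4,1e-4).ravel(); s=np.sign(vx); return np.array([x,y]),np.array([vx,vy])*s
for z in(.012,):
    a,da=line(L,z);b,db=line(Rr,z);print('edges',a,np.degrees(np.arctan2(da[1],da[0])),b,np.degrees(np.arctan2(db[1],db[0])))
    u=(da+db);u/=np.linalg.norm(u);n=np.array([-u[1],u[0]]);print('width',(a-b)@n,'mid n-offset',(a+b)@n/2,'u',u)
    st=arm.state();print('tcp n',st['tcp_pos'][:2]@n,'tcp u',st['tcp_pos'][:2]@u)
    ym=np.flatnonzero(m[:100,323]); print('endplate rows',ym[0],ym[-1], [ray(c,[(323,ym[0])],.064)[0][:2]@u])
    # end plate top width
    x=np.flatnonzero(m[60,255:395])+255;q=ray(c,[(x[0],60),(x[-1]+1,60)],.064)[:,:2];print('plate n',q@n)
    # spindle
    s=cv2.inRange(hsv,np.array((0,0,110)),np.array((179,45,255)))
    z0=st['tcp_pos'][2]-.0157
    for y in(80,100,140,160,200,220,240):
        x=np.flatnonzero(s[y,262:385])+262;print(y,x[0],x[-1],ray(c,[((x[0]+x[-1]+1)/2,y)],z0)[0][:2]@n)
    for y in range(60,75):print(y,m[y,323],hsv[y,323],end=';')
    print('stub end u',ray(c,[(323,67)],z0+.012)[0][:2]@u)
# top0
t=dict(np.load('top0.npz'))
for nm,lo,hi,box,zz in(('red',(0,150,80),(6,255,255),(180,135,230,165),.074),('blue',(105,120,60),(125,255,255),(180,155,240,190),.107)):
    bb=blobs(t['img'],lo,hi,box)[0];q=ray(t,bb[:,0],zz)[:,:2];print(nm,'u',(q@u).min(),(q@u).max(),'n mid',((q@n).min()+(q@n).max())/2,(q@n).max()-(q@n).min())
E
```

```text
edges [0.47052944 0.13141944] 15.254632 [0.44595572 0.22273134] 15.750743
width -0.09455793 mid n-offset 0.04815229 u [0.9636179 0.2672836]
tcp n 0.04594798842840511 tcp u 0.5693733520528489
endplate rows 56 64 [np.float64(0.45142379990712234)]
plate n [0.02099902 0.0760597 ]
80 295 355 0.04654120221364248
100 295 354 0.04629340426742079
140 296 353 0.046210360206819845
160 297 353 0.04639160370269993
200 269 376 0.045134302152438605
220 270 375 0.04506460727093675
240 271 374 0.044991884642078483
60 255 [92 89 95];61 255 [95 86 95];62 255 [94 94 95];63 255 [92 90 91];64 255 [94 87 94];65 0 [116  11 182];66 0 [120   5 226];67 0 [120   4 234];68 0 [120   4 235];69 0 [120   5 237];70 0 [128   4 236];71 0 [120   4 236];72 0 [120   4 236];73 0 [128   4 236];74 0 [120   4 236];stub end u 0.47848566264115105
red u 0.7140992959548705 0.7399358817707758 n mid 0.04457765064612593 0.05981521465813519
blue u 0.6469134401616441 0.6755065793118495 n mid 0.044589077860695533 0.09008069243007036
```

View pics/top3.png

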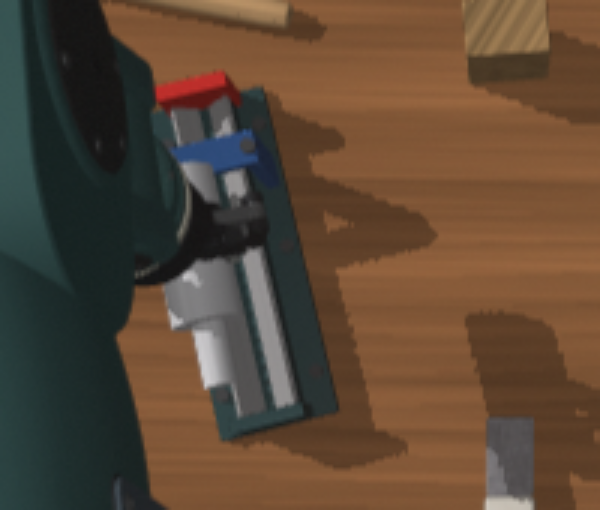

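```bash
python3 - <<'E'
from h import *
c=dict(np.load('wrist3.npz'));im=c['img'].astype(int)
for y in(60,90,150):
    r=im[y-1:y+2,:,2].mean(0).astype(int);print(y,'L',r[266:300].tolist(),'R',r[350:386].tolist())
n=np.array([-.2673,.9636])
for z in (.012,.05,.064): print(z,[(ray(c,[(x,100)],z)[0][:2]@n).round(4) for x in (276,323,376)])
t=dict(np.load('top0.npz'));hs=cv2.cvtColor(t['img'],cv2.COLOR_BGR2HSV)
# dark base plate in top0, edges
m=cv2.inRange(hs,np.array((70,40,15)),np.array((115,255,110)))
for y in range(195,250,6):
    x=np.flatnonzero(m[y,180:260])+180;q=ray(t,[(x[0],y),(x[-1]+1,y)],.012)[:,:2]@n;print(y,x[0],x[-1],q.round(4),q.mean().round(4))
E
```

```text
60 L [122, 122, 121, 122, 122, 121, 122, 122, 122, 123, 122, 122, 122, 122, 122, 122, 122, 121, 120, 118, 107, 106, 95, 89, 75, 66, 56, 58, 61, 59, 61, 59, 61, 59] R [60, 60, 61, 60, 60, 60, 59, 61, 58, 67, 86, 97, 111, 126, 141, 152, 166, 167, 171, 173, 171, 170, 171, 170, 169, 169, 167, 166, 166, 166, 167, 169, 167, 168, 168, 168]
90 L [112, 113, 112, 115, 115, 115, 113, 103, 91, 83, 66, 48, 40, 45, 42, 45, 43, 44, 43, 42, 44, 42, 45, 42, 43, 43, 44, 46, 67, 111, 122, 130, 133, 136] R [219, 191, 147, 137, 125, 101, 68, 59, 57, 59, 59, 60, 56, 60, 57, 59, 58, 59, 57, 58, 58, 58, 67, 94, 117, 141, 158, 169, 180, 179, 178, 177, 176, 175, 175, 174]
150 L [111, 112, 112, 111, 112, 113, 113, 113, 115, 113, 102, 88, 79, 62, 40, 42, 43, 45, 43, 43, 41, 43, 41, 42, 43, 39, 44, 42, 42, 58, 97, 120, 130, 136] R [149, 148, 134, 102, 73, 58, 57, 57, 57, 58, 58, 57, 58, 59, 60, 58, 56, 58, 58, 60, 73, 108, 131, 145, 158, 169, 168, 168, 169, 170, 169, 169, 170, 168, 171, 171]
0.012 [np.float64(-0.0012), np.float64(0.046), np.float64(0.0993)]
0.05 [np.float64(0.0043), np.float64(0.0459), np.float64(0.0928)]
0.064 [np.float64(0.0064), np.float64(0.0459), np.float64(0.0904)]
195 198 237 [ 0.0931 -0.0053] 0.0439
201 200 238 [ 0.0915 -0.0043] 0.0436
207 201 239 [ 0.0923 -0.0032] 0.0445
213 202 241 [ 0.0931 -0.0047] 0.0442
219 204 242 [ 0.0914 -0.0037] 0.0439
225 205 244 [ 0.0922 -0.0051] 0.0436
231 206 245 [ 0.093  -0.0041] 0.0445
237 207 246 [ 0.0938 -0.0031] 0.0454
243 209 248 [ 0.0922 -0.0045] 0.0438
249 210 249 [ 0.093  -0.0035] 0.0447
```

Estimates of the bed's lateral centre differ by 3 mm between the cameras, so I'll shift 1.5 mm, turn 0.5°, and lower while watching the force.

```bash
python3 -m creep '[-0.2,1.5,-10,0,0,0.5,0.75, 0,0,-20,0,0,0,0.75, 0,0,-20,0,0,0,0.75, 0,0,-20,0,0,0,0.75, 0,0,-15,0,0,0,0.75]' 90
python3 -m creep '[0,0,-12,0,0,0,0.75, 0,0,-10,0,0,0,0.75, 0,0,-8,0,0,0,0.75, 0,0,-4,0,0,0,0.75, 0,0,-2,0,0,0,0.75]' 90
python3 -m creep '[0,0,-1.5,0,0,0,0.75, 0,0,-1.5,0,0,0,0.75, 0,0,-1.5,0,0,0,0.75, 0,0,0,0,0,0,0.75]' 90
```

```text
time: 8.47
tcp_pos: [0.5367, 0.1953, 0.1231]
orientation: [[-0.963, -0.271, -0.001], [-0.271, 0.963, -0.0], [0.002, -0.0, -1.0]]
ft_force: [0.5, -0.4, -6.1]
gripper_width: 0.0474
grip_force: 93.8
time: 8.88
tcp_pos: [0.5372, 0.1957, 0.0888]
orientation: [[-0.963, -0.271, -0.0], [-0.271, 0.963, -0.0], [0.0, -0.0, -1.0]]
ft_force: [-0.7, -0.3, -5.6]
gripper_width: 0.0472
grip_force: 93.8
time: 9.22
tcp_pos: [0.5374, 0.196, 0.0849]
orientation: [[-0.963, -0.271, 0.0], [-0.271, 0.963, 0.0], [-0.0, -0.0, -1.0]]
ft_force: [-0.8, -0.4, -6.0]
gripper_width: 0.0471
grip_force: 93.8
```

```bash
python3 -m creep '[0,0,-1,0,0,0,0.75, 0,0,-1,0,0,0,0.75, 0,0,0,0,0,0,0.75]' 90
python3 -m creep '[0,0,-1,0,0,0,0.75, 0,0,-1,0,0,0,0.75, 0,0,0,0,0,0,0.75]' 90
python3 -m creep '[0,0,-1,0,0,0,0.75, 0,0,0,0,0,0,0.75]' 90
```

```text
time: 9.47
tcp_pos: [0.5372, 0.1959, 0.0827]
orientation: [[-0.963, -0.271, -0.0], [-0.271, 0.963, -0.0], [0.0, 0.0, -1.0]]
ft_force: [-0.1, -0.7, -6.6]
gripper_width: 0.0472
grip_force: 93.8
time: 9.72
tcp_pos: [0.5372, 0.1959, 0.0806]
orientation: [[-0.963, -0.271, -0.0], [-0.271, 0.963, -0.0], [0.0, 0.0, -1.0]]
ft_force: [0.9, -0.1, -6.6]
gripper_width: 0.0468
grip_force: 93.8
time: 9.88
tcp_pos: [0.5373, 0.1962, 0.0801]
orientation: [[-0.963, -0.271, 0.0], [-0.271, 0.963, 0.001], [-0.001, 0.001, -1.0]]
ft_force: [-1.0, 3.3, 0.3]
gripper_width: 0.0471
grip_force: 94.6
```

```bash
python3 -m creep '[0,0.8,-0.6,0,0,0,0.75, 0,0,0,0,0,0,0.75]' 90
```

```text
time: 10.05
tcp_pos: [0.5373, 0.1964, 0.0799]
orientation: [[-0.963, -0.27, 0.001], [-0.27, 0.963, -0.001], [-0.0, -0.001, -1.0]]
ft_force: [-4.5, -2.8, 9.6]
gripper_width: 0.0472
grip_force: 95.9
```

The spindle is seated: 9.6 N upward, and the height matches. I'll release it.

```bash
python3 -m creep '[0,0,0.4,0,0,0,0.35, 0,0,0,0,0,0,0.3, 0,0,0,0,0,0,0.2, 0,0,0,0,0,0,0.1, 0,0,0,0,0,0,0]' 40
python3 -m creep '[0,0,0,0,0,0,0, 0,0,8,0,0,0,0, 0,0,15,0,0,0,0, 0,0,20,0,0,0,0, 0,0,20,0,0,0,0]'
python3 -m creep '[0,0,20,0,0,0,0, 0,0,20,0,0,0,0, 0,0,20,0,0,0,0, 0,0,5,0,0,0,0, 0,0,0,0,0,0,0]'
python3 - <<'E'
from h import *
c=arm.camera('wrist');np.savez('w4.npz',**c);cv2.imwrite('pics/w4.png',c['img'])
E
```

```text
time: 10.47
tcp_pos: [0.5374, 0.1967, 0.0796]
orientation: [[-0.963, -0.271, 0.0], [-0.271, 0.963, 0.0], [-0.0, 0.0, -1.0]]
ft_force: [0.1, 0.9, 0.1]
gripper_width: 0.085
grip_force: 0.0
time: 10.88
tcp_pos: [0.537, 0.1967, 0.1437]
orientation: [[-0.963, -0.271, -0.001], [-0.271, 0.963, -0.0], [0.001, 0.0, -1.0]]
ft_force: [0.2, -0.7, -0.7]
gripper_width: 0.0855
grip_force: 0.0
time: 11.3
tcp_pos: [0.5379, 0.1969, 0.2093]
orientation: [[-0.963, -0.271, 0.003], [-0.271, 0.963, 0.001], [-0.003, -0.0, -1.0]]
ft_force: [0.2, 0.1, 0.1]
gripper_width: 0.0853
grip_force: 0.0
```

View pics/w4.png

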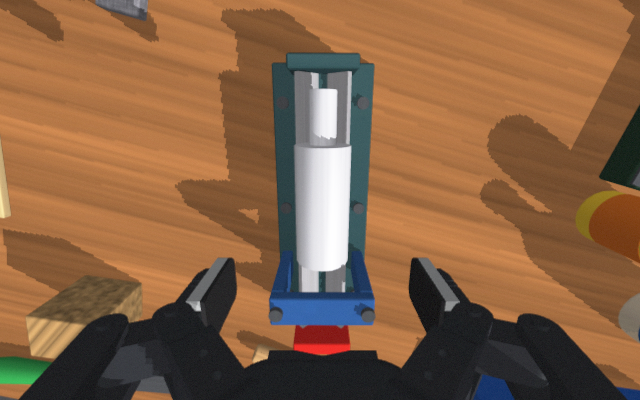

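The spindle lies seated in the groove: body rows 145–268, stub rows 89–143, with clear gaps to the end plate (row 70) and the bridge (row 290). I'll check the stub position and then go to it.

```bash
python3 - <<'E'
from h import *
c=dict(np.load('w4.npz'));u=np.array([.963,.2705]);n=np.array([-.2705,.963])
t=arm.state()['tcp_pos'][:2]
for nm,p,z in(('stub end',(323,89),.07),('shoulder',(323,145),.088),('stub mid',(323,112),.064),('plate in',(323,70),.064),('bridge rear',(322,292),.107)):
    q=ray(c,[p],z)[0][:2]-t;print(nm,(q@u*1000).round(1),(q@n*1000).round(1))
E
```

```text
stub end -92.1 0.3
shoulder -49.3 0.3
stub mid -74.3 0.4
plate in -106.9 0.3
bridge rear 72.6 -0.4
```

```bash
python3 -m creep '[-14,-4,0,0,0,0,0, -14,-4,0,0,0,0,0, -14,-4,0,0,0,0,0, -14,-4,0,0,0,0,0.1, -14,-3.5,0,0,0,0,0.2]' 30
python3 -m creep '[0,0,-15,0,0,0,0.3, 0,0,-25,0,0,0,0.3, 0,0,-25,0,0,0,0.3, 0,0,-25,0,0,0,0.3, 0,0,-15,0,0,0,0.3]' 30
python3 -m creep '[0,0,-10,0,0,0,0.3, 0,0,-8,0,0,0,0.3, 0,0,-4,0,0,0,0.3, 0,0,-2,0,0,0,0.3, 0,0,0,0,0,0,0.3]' 30
```

```text
time: 11.77
tcp_pos: [0.466, 0.1769, 0.2063]
orientation: [[-0.963, -0.271, -0.002], [-0.271, 0.963, -0.0], [0.002, 0.0, -1.0]]
ft_force: [0.1, 0.3, 0.1]
gripper_width: 0.0686
grip_force: 0.0
time: 12.18
tcp_pos: [0.4655, 0.1769, 0.0994]
orientation: [[-0.963, -0.271, -0.004], [-0.271, 0.963, -0.001], [0.004, 0.0, -1.0]]
ft_force: [-0.9, -0.7, 0.6]
gripper_width: 0.0594
grip_force: 0.0
time: 12.6
tcp_pos: [0.4672, 0.1772, 0.0784]
orientation: [[-0.963, -0.271, -0.0], [-0.271, 0.963, -0.0], [0.0, -0.0, -1.0]]
ft_force: [-0.6, 1.1, -0.3]
gripper_width: 0.0598
grip_force: 0.0
```

```bash
python3 -m creep '[0,0,1.5,0,0,0,0.45, 0,0,0,0,0,0,0.6, 0,0,0,0,0,0,0.7, 0,0,0,0,0,0,0.8, 0,0,0,0,0,0,0.9]' 30
python3 -m creep '[0,0,0,0,0,0,0.9, 0,0,0,0,0,0,0.9]' 30
```

```text
time: 13.02
tcp_pos: [0.4676, 0.1772, 0.0806]
orientation: [[-0.963, -0.271, 0.001], [-0.271, 0.963, -0.0], [-0.001, -0.0, -1.0]]
ft_force: [-0.9, -2.3, 6.5]
gripper_width: 0.023
grip_force: 30.5
time: 13.18
tcp_pos: [0.4676, 0.1771, 0.0806]
orientation: [[-0.963, -0.271, 0.001], [-0.271, 0.963, -0.0], [-0.001, -0.0, -1.0]]
ft_force: [-1.2, -1.4, 7.4]
gripper_width: 0.0229
grip_force: 30.5
```

```bash
python3 -m creep '[0,0,0.7,0,0,0,0.9, 1.93,0.54,0,0,0,0,0.9, 2.9,0.8,0,0,0,0,0.9, 2.9,0.8,0,0,0,0,0.9, 2.9,0.8,0,0,0,0,0.9]' 50
python3 -m creep '[2.9,0.8,0,0,0,0,0.9, 2.9,0.8,0,0,0,0,0.9, 2.9,0.8,0,0,0,0,0.9, 2.9,0.8,0,0,0,0,0.9, 2.9,0.8,0,0,0,0,0.9]' 50
```

```text
time: 13.6
tcp_pos: [0.4737, 0.1789, 0.0803]
orientation: [[-0.963, -0.271, -0.008], [-0.271, 0.963, -0.003], [0.008, -0.001, -1.0]]
ft_force: [-25.2, -11.0, 24.7]
gripper_width: 0.022
grip_force: 52.3
time: 14.02
tcp_pos: [0.4885, 0.183, 0.0804]
orientation: [[-0.963, -0.271, -0.007], [-0.271, 0.963, -0.003], [0.008, -0.001, -1.0]]
ft_force: [-22.9, -10.8, 21.7]
gripper_width: 0.0222
grip_force: 52.2
```

Pressing down about 22 N makes the push stiff, so I'll ease the grip and raise a little.

```bash
python3 -m creep '[0,0,0.7,0,0,0,0.9, 0,0,0.7,0,0,0,0.9, 0,0,0,0,0,0,0.9]' 30
python3 -m creep '[1.9,0.5,0,0,0,0,0.9, 2.9,0.8,0,0,0,0,0.9, 2.9,0.8,0,0,0,0,0.9]' 30
```

```text
time: 14.27
tcp_pos: [0.4918, 0.184, 0.0819]
orientation: [[-0.963, -0.271, -0.001], [-0.271, 0.963, -0.0], [0.002, -0.0, -1.0]]
ft_force: [-2.3, -1.7, -3.3]
gripper_width: 0.022
grip_force: 49.7
time: 14.52
tcp_pos: [0.5003, 0.1863, 0.082]
orientation: [[-0.963, -0.271, -0.0], [-0.271, 0.963, -0.0], [0.0, 0.0, -1.0]]
ft_force: [-2.1, -0.9, -3.3]
gripper_width: 0.022
grip_force: 49.7
```

```bash
python3 -m creep '[1.9,0.5,-0.5,0,0,0,0.9, 2.9,0.8,-0.4,0,0,0,0.9, 2.9,0.8,0,0,0,0,0.9]' 30
python3 -m creep '[2.9,0.8,0,0,0,0,0.9, 2.9,0.8,0,0,0,0,0.9, 2.9,0.8,0,0,0,0,0.9, 2.9,0.8,0,0,0,0,0.9]' 30
```

```text
time: 14.77
tcp_pos: [0.508, 0.1884, 0.0811]
orientation: [[-0.963, -0.271, -0.0], [-0.271, 0.963, -0.0], [0.0, -0.0, -1.0]]
ft_force: [-3.4, -2.5, -1.8]
gripper_width: 0.022
grip_force: 49.7
time: 15.1
tcp_pos: [0.5197, 0.1916, 0.0813]
orientation: [[-0.963, -0.271, 0.0], [-0.271, 0.963, -0.0], [-0.0, -0.0, -1.0]]
ft_force: [-3.0, -2.8, -2.1]
gripper_width: 0.0224
grip_force: 49.7
```

```bash
python3 -m creep '[2.9,0.8,-0.2,0,0,0,0.9, 2.9,0.8,0,0,0,0,0.9, 2.9,0.8,0,0,0,0,0.9, 2.9,0.8,0,0,0,0,0.9]' 30
python3 -m creep '[2.9,0.8,0,0,0,0,0.9, 2.9,0.8,0,0,0,0,0.9, 2.9,0.8,0,0,0,0,0.9, 1.9,0.5,0,0,0,0,0.9]' 30
python3 - <<'E'
from h import *
c=arm.camera('wrist');np.savez('w5.npz',**c)
t=arm.camera('side');im=np.hstack([c['img'][40:380,200:450],cv2.resize(t['img'][210:330,165:325],None,fx=3,fy=3)[:340]])
cv2.imwrite('pics/w5.png',im)
E
```

```text
time: 15.43
tcp_pos: [0.5313, 0.1948, 0.0811]
orientation: [[-0.963, -0.271, -0.0], [-0.271, 0.963, -0.0], [0.0, 0.0, -1.0]]
ft_force: [-3.7, -2.4, -1.4]
gripper_width: 0.022
grip_force: 49.7
time: 15.77
tcp_pos: [0.542, 0.1978, 0.0811]
orientation: [[-0.963, -0.271, 0.0], [-0.271, 0.963, 0.0], [-0.0, 0.0, -1.0]]
ft_force: [-3.0, -2.1, -2.2]
gripper_width: 0.0221
grip_force: 49.7
```

View pics/w5.png

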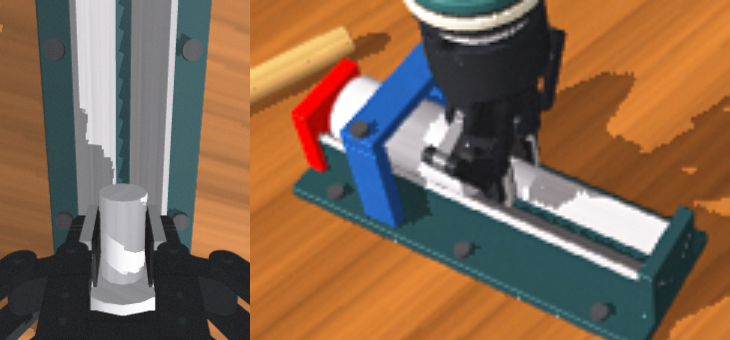

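The left half shows the stub held in the groove. The right half shows the plain end past the bridge and about 15 mm short of the red stop. I'll creep the rest.

```bash
python3 -m creep '[1.9,0.5,0,0,0,0,0.9, 1.9,0.5,0,0,0,0,0.9, 1,0.3,0,0,0,0,0.9, 1,0.3,0,0,0,0,0.9]' 30
python3 -m creep '[0.8,0.2,0,0,0,0,0.9, 0.8,0.2,0,0,0,0,0.9, 0.8,0.2,0,0,0,0,0.9]' 30
```

```text
time: 16.2
tcp_pos: [0.5474, 0.1993, 0.081]
orientation: [[-0.963, -0.271, -0.0], [-0.271, 0.963, -0.0], [0.0, -0.0, -1.0]]
ft_force: [-2.9, -2.5, -1.5]
gripper_width: 0.0219
grip_force: 49.7
time: 16.45
tcp_pos: [0.5499, 0.1999, 0.0811]
orientation: [[-0.963, -0.271, -0.0], [-0.271, 0.963, 0.0], [-0.0, 0.0, -1.0]]
ft_force: [-3.8, -1.9, -2.0]
gripper_width: 0.0219
grip_force: 49.7
```

```bash
python3 -m creep '[0.8,0.2,0,0,0,0,0.9, 0.8,0.2,0,0,0,0,0.9, 0.8,0.2,0,0,0,0,0.9]' 30
```

```text
time: 16.7
tcp_pos: [0.5523, 0.2005, 0.0811]
orientation: [[-0.963, -0.271, 0.0], [-0.271, 0.963, 0.0], [-0.0, 0.0, -1.0]]
ft_force: [-3.6, -1.2, -2.2]
gripper_width: 0.0215
grip_force: 49.7
```

```bash
python3 -m creep '[0.6,0.2,0,0,0,0,0.9, 0.6,0.2,0,0,0,0,0.9, 0.6,0.1,0,0,0,0,0.9]' 30 | grep -E 'tcp|ft'
```

```text
tcp_pos: [0.5541, 0.201, 0.081]
ft_force: [-3.5, -0.7, -1.5]
```

```bash
python3 -m creep '[0.6,0.2,0,0,0,0,0.9, 0.6,0.1,0,0,0,0,0.9]' 30 | grep -E 'tcp|ft'
```

```text
tcp_pos: [0.5553, 0.2013, 0.0811]
ft_force: [-3.4, -1.9, -1.8]
```

```bash
python3 -m creep '[0.5,0.2,0,0,0,0,0.9, 0.5,0.1,0,0,0,0,0.9]' 30 | grep -E 'tcp|ft'
```

```text
tcp_pos: [0.5563, 0.2016, 0.0811]
ft_force: [-3.9, -0.8, -1.7]
```

```bash
python3 -m creep '[0.6,0.2,0,0,0,0,0.9, 0.6,0.1,0,0,0,0,0.9]' 30 | grep -E 'tcp|ft'
```

```text
tcp_pos: [0.5575, 0.2019, 0.0811]
ft_force: [-3.0, -0.6, -1.9]
```

```bash
python3 -m creep '[0.5,0.2,0,0,0,0,0.9, 0.5,0.1,0,0,0,0,0.9]' 30 | grep -E 'tcp|ft'
```

```text
tcp_pos: [0.5585, 0.2022, 0.0811]
ft_force: [-4.7, -0.8, -2.5]
```

```bash
python3 - <<'E'
from h import *
t=arm.camera('side');np.savez('s6.npz',**t);cv2.imwrite('pics/s6.png',cv2.resize(t['img'][215:305,170:280],None,fx=6,fy=6,interpolation=2))
E
```

```text
(no output)
```

View pics/s6.png

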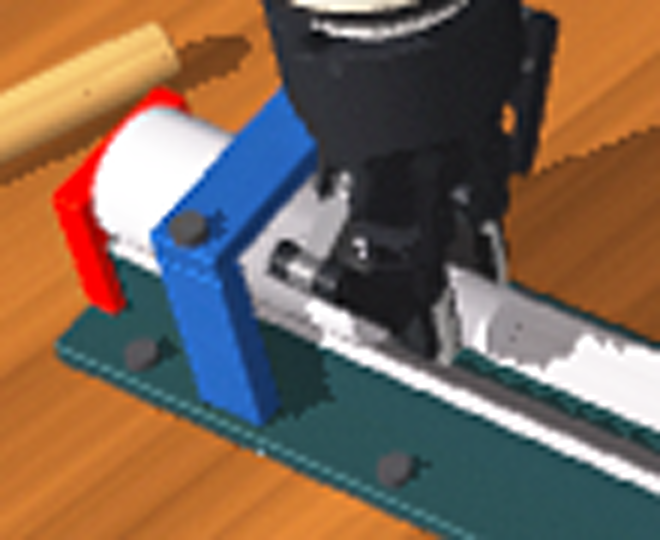

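The side view shows the plain end at or within a few mm of the red stop. I'll go on in small steps until the force rises.

```bash
python3 -m creep '[0.5,0.1,0,0,0,0,0.9, 0.4,0.1,0,0,0,0,0.9]' 30 | grep -E 'tcp|ft'
```

```text
tcp_pos: [0.5586, 0.2022, 0.0809]
ft_force: [-9.0, -2.3, 1.8]
```

```bash
python3 -m creep '[0.5,0.1,0,0,0,0,0.9, 0.4,0.1,0,0,0,0,0.9]' 30 | grep -E 'tcp|ft'
```

```text
tcp_pos: [0.5587, 0.2023, 0.0809]
ft_force: [-13.9, -3.7, 5.2]
```

```bash
python3 -m creep '[0.5,0.1,0,0,0,0,0.9, 0.4,0.1,0,0,0,0,0.9]' 30 | grep -E 'tcp|ft'
```

```text
tcp_pos: [0.5587, 0.2022, 0.0808]
ft_force: [-19.6, -5.7, 10.6]
```

It is home: the travel stopped at 94.5 mm against about 93 expected, and the push rose to 20 N. I'll ease off part of the push, release and withdraw upwards.

```bash
python3 -m creep '[-0.8,-0.2,0,0,0,0,0.9, -0.4,-0.1,0,0,0,0,0.9, 0,0,0,0,0,0,0.6, 0,0,0,0,0,0,0.5, 0,0,0,0,0,0,0.4]' 25
python3 -m creep '[0,0,0,0,0,0,0.3, 0,0,0,0,0,0,0.2, 0,0,3,0,0,0,0.1, 0,0,10,0,0,0,0.1, 0,0,20,0,0,0,0.1]'
python3 -m creep '[0,0,20,0,0,0,0.1, -5,-1,25,0,0,0,0, -15,-4,25,0,0,0,0, -15,-4,25,0,0,0,0, 0,0,0,0,0,0,0]'
python3 - <<'E'
from h import *
c=arm.camera('wrist');np.savez('w7.npz',**c)
t=arm.camera('side');im=np.hstack([c['img'][40:400,200:450],cv2.resize(t['img'][210:330,165:325],None,fx=3,fy=3)])
cv2.imwrite('pics/w7.png',im)
E
```

```text
time: 18.58
tcp_pos: [0.5608, 0.2026, 0.0815]
orientation: [[-0.963, -0.271, 0.002], [-0.271, 0.963, 0.0], [-0.002, -0.0, -1.0]]
ft_force: [0.3, -0.0, 0.3]
gripper_width: 0.0511
grip_force: 0.0
time: 19.0
tcp_pos: [0.5591, 0.2022, 0.1135]
orientation: [[-0.963, -0.271, -0.003], [-0.271, 0.963, -0.001], [0.003, 0.0, -1.0]]
ft_force: [0.3, 0.3, -0.6]
gripper_width: 0.077
grip_force: 0.0
time: 19.42
tcp_pos: [0.5245, 0.1934, 0.2146]
orientation: [[-0.963, -0.271, 0.006], [-0.271, 0.963, 0.001], [-0.006, -0.0, -1.0]]
ft_force: [1.0, -0.3, 1.3]
gripper_width: 0.0857
grip_force: 0.0
```

View pics/w7.png

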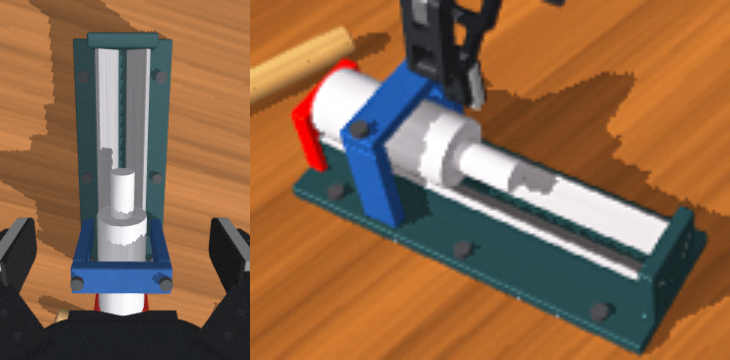

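The spindle lies level in the groove under the bridge, with its plain end against the red stop and the gripper clear of it. I'm handing in.

```bash
python3 -c "from bench import arm;print(arm.hand_in())"
```

```text
the job is handed in; nothing more can be done
None
```

The job is handed in after about 19.4 s: the spindle lies released in the groove with its plain end against the red stop (final push about 20 N, limit 30 N), the brass and black bars were left alone, and the hand-in gave no verdict.

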